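# Load the empty thread stand

### The arm

A 6-joint arm with a two-finger parallel gripper is mounted at the origin on a cart in front of the work surface, level with it; the furniture and walls round the work are solid. World frame = base frame: x ahead of the robot, y to its left, z up, the work surface at z = 0. Lengths are in m, angles in degrees, forces in N, time in s.
With the tool pointing down it reaches from about 0.225 to 0.725 m from the base axis. Payload 3.1 kg.
Tool frame: the origin (TCP) lies at the centre of the arm's flange, where the gripper is bolted on; the fingertips stand 173 mm ahead of it and the grasp point (between the pads) lies 155 mm ahead of it (ctrl.tip_reach is the distance from the TCP to the fingertips, in m); z points along the fingers, y is the line along which they close (so a half turn about z gives the same grasp; the last joint's range is limited). The gripper opens to 85 mm and grips with 20 to 120 N. Pads are 22 mm wide; open, the fingers measure 114 mm over their backs; the gripper's body (76 mm by 85 mm) begins 54 mm behind the grasp point. The pads swing forward as they close: fully open they stand 13 mm farther back than shut.
Start: joints at [58.568, 2.75, 5.684, 92.934, 0, 82.678], TCP at [0.214, 0.479, 0.405] pointing down, gripper open.
Joint ranges: [-166.93, 166.93], [-56.73, 111.36], [-69.38, 81.34], [-121.58, 131.49], [-85.45, 84.26], [-180, 180]. Speed limits (degrees/s): [159.86, 159.86, 180, 180, 180, 180].

### API

Orientations are given as [roll, pitch, yaw] about the fixed x, y, z axes, in that order (R = Rz(yaw) Ry(pitch) Rx(roll)).
In Python, from plant import ctrl gives the robot as it stands. The module is installed in compiled form; this text tells all that it offers.
- The arm moves only by the shell command python3 -m creep 'ROWS' [OPENING] [FORCE]. ROWS is JSON, a list that holds one entry, the list of rows, each a list of 4 numbers: the shift along the tool's x, y, z in mm, then the turn about the tool's z in rad. In form: [[[x, y, z, yaw], ...]]. A call has 1 to 8 rows; each row shifts and turns the commanded pose from where the row before left it, along the tool's axes as they then stand; what a row does not reach is not made up. A row lasts 1/10 s, in which the tool goes at most 50 mm and 8.59 degrees, less where a joint would pass 70% of its speed; a pose out of reach is approached as far as the arm can. A call is refused whole if a number of a shift passes 50 or a number of a turn 0.15, either way. A call with a gripper value outside its range is refused whole. OPENING is the opening, from -1 (shut) to 1 (fully open), so that 0 is half open, set as the call begins (- or left out, the last holds). The fingers move at their own pace and stop on an object; FORCE is the grip in N (left out, the last holds). Time passes only in rows, so rows that do not move let the fingers close. It gives the time, the measured TCP pose, the force and the opening at its end, in the units of the state.
- ctrl.state(): the state, without advancing time (a new reading comes with each control period).
- ctrl.grab_frame(name): name is "side" or "top"; returns a dict with "img" (384x512x3 uint8, red, green, blue), "mtx" (3x3 intrinsics, pixels), "distortion" ([k1, k2, p1, p2, k3] as OpenCV has them; the pictures are not rectified), "origin" and "orientation" of the camera in the world. Camera axes: x right, y down, z forward; pixel columns grow to the right and rows downward; lengths in m; the calibration is good to about 2 mm. A picture is of the moment at which its call begins. There is no depth.
- ctrl.close_job(): hands the job in, once; it reports no verdict.
The state is a dict: "clock": time; "joint_pos": joint angles; "joint_velocities": joint speeds; "effort": joint torques, N m; "tool_pos": TCP position; "ee_rot": TCP orientation; "contact_force": force on the tool from outside, world axes, zero at the start; "ft_torque": the same for the moment, N m; "width": opening from 0.0 (shut) to 1.0 (fully open).
Only numpy, scipy, OpenCV 4.12 (cv2) and the standard library are available. Lean on these libraries where they do the work, as an engineer would, in place of code of your own. Each camera call takes 0.05 s, during which the arm holds its last target. There are 200 camera calls.

### The job

Two of the three small thread stands on the counter already carry a cone of thread. Pick up the spare thread cone that stands on the glass counter top and stand it upright in the middle of the empty stand's round pad, then let go. Leave the other two cones standing undisturbed on their stands.

Things in the scene. Friction and masses are not known exactly. Their poses are not given: they have to be found in the camera images.
- cone_center (a point): The spare thread cone, upright on the counter in the nearer row; loose, 0.12 kg, 105 mm tall. Its foot is 40 mm wide and 12 mm high; above it the thread is 66 mm wide at 18 mm and tapers to 46 mm at 94 mm up. Best gripped 70 to 85 mm above its underside, where it is 53 to 48 mm thick. The point is on its axis, 52.5 mm above its underside; z up.
- stand_empty_pad (a point): The empty one of three like thread stands in the farther row: a grey round foot 84 mm wide, a thin steel post and a flat, level round pad faced with cork, 60 mm in diameter, no rim or pin, its upper face 60 mm above the counter. Fixed. The point is the centre of the pad's upper face; z up.
- cone_b_center (a point): A thread cone of the same shape and size that stands loose on the pad of another stand, 60 mm above the counter. The point is on its axis, 52.5 mm above its underside.
- cone_c_center (a point): The same for the thread cone on the third stand.
Not all that is in view belongs to the job. Leave any green look-alike of the part that bears cone_center alone.

How it is judged (in metres and radians):
At the end, for the whole second after the job is handed in: The spare cone stands upright (within 7 degrees) on the pad of the stand that was empty, its axis within 15 mm of the pad's centre and its underside on the pad (height within 6.5 mm), released and staying there; the other two cones are within 20 mm of where they stood (horizontal distance between cone_center and stand_empty_pad below 0.015 m and z of cone_center in the frame of stand_empty_pad between 0.046 and 0.059 m and angle between cone_center's own z axis and vertical below 0.12 rad and distance of each of cone_b_center, cone_c_center from where it was at the start of the episode below 0.02 m); the robot touches nothing.
It fails at once if a cone that already stood on a stand is displaced by more than 20 mm or knocked over (distance of any of cone_b_center, cone_c_center from where it was at the start of the episode above 0.02 m).
It also fails if it takes over 40 s, if anything falls off the work surface, if the arm or the gripper's body presses on something with over 40 N, if the wrist force passes 120 N, or if a joint passes its speed limit or range.

## Working session

There is one attempt and no reset: what is moved stays moved. The work goes in short steps, Python scripts to look and compute and a shell command to move; the robot and the scene stay as the last step left them, time stands still between calls to the robot, and variables do not carry over. Pictures are saved under pics/ and viewed, on a budget of 10 in all, crops included, one or two more only if the job needs it, and the job is handed in when it is done.

```bash
mkdir -p pics; cat > h.py <<'E'
import numpy as np, cv2
from scipy.spatial.transform import Rotation as R
from plant import ctrl
def ray(f,u,v):
    p=cv2.undistortPoints(np.array([[[u,v]]],float),np.array(f["mtx"],float),np.array(f["distortion"],float))[0,0]
    return np.array(f["origin"]),rot(f)@np.array([p[0],p[1],1])
def rot(f):
    o=np.array(f["orientation"],float)
    return o if o.shape==(3,3) else R.from_euler('xyz',o,degrees=True).as_matrix()
def onplane(f,u,v,z):
    o,d=ray(f,u,v); return o+d*(z-o[2])/d[2]
def proj(f,P):
    r=rot(f).T; t=-r@np.array(f["origin"])
    return cv2.projectPoints(np.array(P,float).reshape(-1,3),cv2.Rodrigues(r)[0],t,np.array(f["mtx"],float),np.array(f["distortion"],float))[0][:,0]
def save(f,n): cv2.imwrite('pics/'+n,cv2.cvtColor(f["img"],cv2.COLOR_RGB2BGR))
E
python3 - <<'E'
from h import *
import pickle
F={n:ctrl.grab_frame(n) for n in("side","top")}
pickle.dump(F,open('f0.pkl','wb'))
for n,f in F.items(): save(f,n+'0.png');print(n,f["origin"],f["orientation"],f["mtx"])
print(ctrl.state())
E
```

```text
side [ 0.30749827 -0.78454571  0.46850559] [-113.482822     -1.00765956  -15.09197481] [[368.56666834   0.         250.65692746]
 [  0.         368.56666834 193.92961714]
 [  0.           0.           1.        ]]
top [0.39023257 0.02150363 1.01946454] [-170.59645198    1.53703561  -88.97752599] [[379.49719189   0.         255.75298787]
 [  0.         379.49719189 193.21308252]
 [  0.           0.           1.        ]]
{'clock': 0.1, 'joint_pos': array([5.85700191e+01, 2.78912900e+00, 5.59747452e+00, 9.29334391e+01,
       1.85177886e-03, 8.26779957e+01]), 'joint_velocities': array([-0.07892778, -0.12167225,  0.20755367, -0.00882792,  0.00611462,
       -0.08840568]), 'effort': array([ 2.38431094e-03, -3.39852941e+01,  3.20935321e+01,  1.57742423e-02,
       -9.42071074e-05,  2.41292938e-06]), 'tool_pos': array([0.2143417 , 0.47903862, 0.40360219]), 'ee_rot': array([-1.79876162e+02, -1.77792811e-02,  1.55892002e+02]), 'contact_force': array([ 0.33143324, -0.54589164,  0.80048128]), 'ft_torque': array([ 0.00341368, -0.00794214,  0.0593442 ]), 'width': 1.0021690403851278}
```

View pics/side0.png

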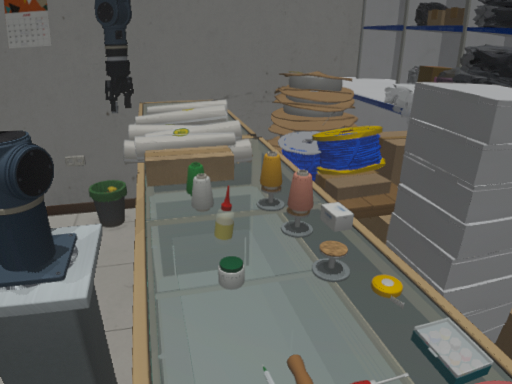

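View pics/top0.png

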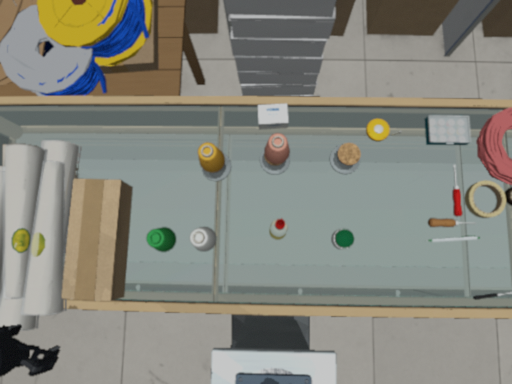

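The side view shows the spare white cone at (202,192), the green look-alike at (195,178), loaded stands at (271,172) and (300,192), and the empty cork pad at (333,249). In the top view the spare is at (203,238) and the pad at (348,154). There is a red-capped bottle at (279,228) between them.

```bash
python3 - <<'E'
from h import *
import pickle
F=pickle.load(open('f0.pkl','rb'))
T=F['top'];S=F['side']
def blob(f,box,fn,name):
    x0,y0,x1,y1=box; im=f['img'][y0:y1,x0:x1]
    hsv=cv2.cvtColor(im,cv2.COLOR_RGB2HSV).astype(int)
    m=fn(hsv).astype(np.uint8)
    n,l,s,c=cv2.connectedComponentsWithStats(m); i=1+np.argmax(s[1:,4])
    r=s[i]; print(name,'box',r[0]+x0,r[1]+y0,r[0]+x0+r[2]-1,r[1]+y0+r[3]-1,'area',r[4],'cen',c[i]+[x0,y0]); return c[i]+[x0,y0],r
cork=lambda h:(h[...,0]>5)&(h[...,0]<25)&(h[...,1]>80)
ct,_=blob(T,(330,138,368,172),cork,'padT'); cs,_=blob(S,(310,235,355,262),cork,'padS')
print('pad',onplane(T,*ct,.06),onplane(S,*cs,.06))
for n,b,z in(('orange',(190,135,235,180),.165),('pink',(258,128,295,175),.165)):
    c,_=blob(T,b,lambda h:h[...,1]>90,n); print(onplane(T,*c,.12))
for f,b in((T,(185,220,222,256)),(S,(186,168,218,216))):
    x0,y0,x1,y1=b;g=cv2.cvtColor(f['img'],cv2.COLOR_RGB2HSV)
    print('V',g[(y0+y1)//2,x0:x1].tolist())
c,_=blob(T,(185,220,222,256),lambda h:(h[...,2]>165)&(h[...,1]<25),'coneT')
d,_=blob(S,(188,168,218,216),lambda h:(h[...,2]>150)&(h[...,1]<25),'coneS')
print('cone',[onplane(T,*c,z) for z in(.05,.06,.07)],onplane(S,*d,.055))
big=[cv2.resize(T['img'][215:260,140:230],(720,360)),cv2.resize(T['img'][130:175,190:280],(720,360))]
A=cv2.resize(T['img'][120:255,140:300],None,fx=4.5,fy=4.3,interpolation=cv2.INTER_CUBIC)
cv2.imwrite('pics/c1.png',A[...,::-1])
E
```

```text
padT box 338 143 359 164 area 381 cen [348.5511811  153.64566929]
padS box 320 241 347 255 area 338 cen [333.28994083 248.03550296]
pad [ 0.65611986 -0.18922388  0.06      ] [ 0.65486001 -0.19351273  0.06      ]
orange box 198 142 223 171 area 472 cen [211.33474576 158.77542373]
[0.62284049 0.15867178 0.12      ]
pink box 265 142 288 164 area 320 cen [275.709375 154.865625]
[0.63434688 0.00124358 0.12      ]
V [[85, 20, 155], [83, 21, 156], [83, 20, 156], [83, 20, 154], [83, 13, 157], [70, 4, 180], [45, 3, 193], [30, 5, 187], [30, 11, 178], [30, 9, 170], [53, 6, 185], [60, 4, 197], [60, 3, 199], [60, 3, 199], [75, 3, 198], [60, 3, 198], [38, 5, 196], [26, 10, 184], [24, 16, 156], [30, 7, 155], [60, 1, 184], [60, 1, 189], [60, 2, 167], [45, 4, 139], [45, 4, 123], [60, 4, 116], [70, 7, 110], [60, 5, 104], [75, 5, 97], [60, 5, 93], [50, 8, 92], [47, 16, 111], [43, 18, 126], [45, 19, 131], [64, 15, 135], [80, 21, 148], [82, 18, 154]]
V [[65, 25, 114], [63, 53, 87], [63, 107, 69], [63, 128, 68], [63, 133, 69], [63, 105, 73], [56, 18, 97], [30, 7, 108], [38, 9, 111], [40, 7, 113], [45, 9, 115], [40, 7, 115], [40, 7, 117], [45, 9, 118], [40, 6, 119], [38, 9, 120], [38, 9, 119], [45, 9, 119], [45, 9, 117], [40, 7, 114], [45, 9, 112], [40, 7, 112], [40, 7, 111], [40, 7, 108], [50, 7, 105], [40, 8, 100], [65, 13, 116], [68, 16, 126], [64, 14, 127], [68, 16, 127], [69, 14, 126], [69, 14, 126]]
coneT box 190 229 207 245 area 218 cen [197.95412844 237.19266055]
coneS box 198 179 204 180 area 8 cen [201.375 179.875]
cone [array([0.43447894, 0.19608515, 0.05      ]), array([0.43402254, 0.19428435, 0.06      ]), array([0.43356614, 0.19248354, 0.07      ])] [0.44267299 0.27091459 0.055     ]
```

View pics/c1.png

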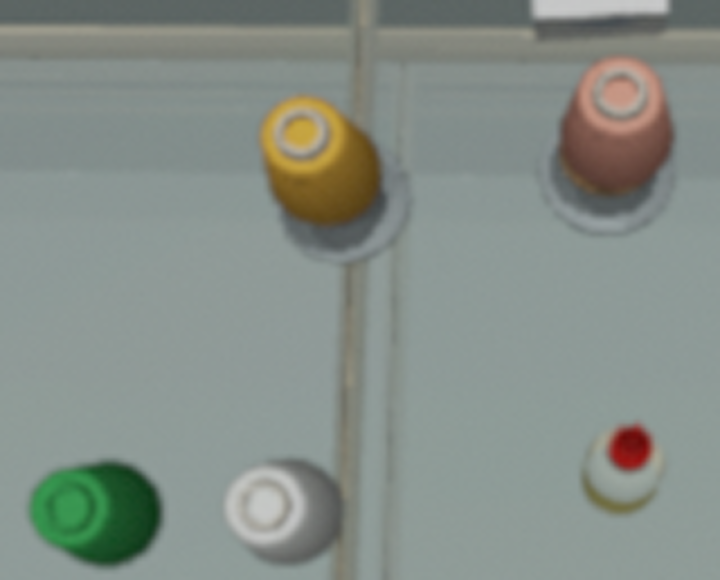

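```bash
python3 - <<'E'
from h import *
import pickle
F=pickle.load(open('f0.pkl','rb'));T=F['top'];S=F['side']
for n,u,v,z in(('spare',198.6,237.4,.105),('orange',206.8,150.4,.165),('pink',277.5,141.1,.165),('green',155.7,237.6,.105),('bottle',280,223.5,.07)):
    P=onplane(T,u,v,z); print(n,P)
    for k in((0,0,0),): print('  side base/top',proj(S,[[P[0],P[1],z-.105],[P[0],P[1],z]]).round(1).tolist())
P=onplane(T,198.6,237.4,.105)
# radius check, limb of cone in top
th=np.linspace(0,6.283,40)
for r,z in((.033,.018),(.023,.094)):
    q=proj(T,np.c_[P[0]+r*np.cos(th),P[1]+r*np.sin(th),np.full(40,z)]);print(q.min(0),q.max(0))
E=cv2.resize(S['img'][130:270,170:360],None,fx=4,fy=4,interpolation=cv2.INTER_CUBIC)
cv2.imwrite('pics/c2.png',E[...,::-1])
E
```

```text
spare [0.43149951 0.18459416 0.105     ]
  side base/top [[202.4, 208.2], [201.1, 174.5]]
orange [0.6312502  0.16322349 0.165     ]
  side base/top [[270.7, 186.2], [272.1, 151.8]]
pink [ 0.655335   -0.00162719  0.165     ]
  side base/top [[299.5, 209.4], [302.5, 170.7]]
green [0.42909875 0.28913238 0.105     ]
  side base/top [[196.9, 194.3], [195.6, 162.9]]
bottle [ 0.4711147  -0.01223251  0.07      ]
  side base/top [[230.0, 252.4], [229.7, 215.1]]
[191.94798443 226.4818497 ] [216.82235082 251.62232675]
[190.02224735 228.18029652] [208.74972225 247.11134246]
```

View pics/c2.png

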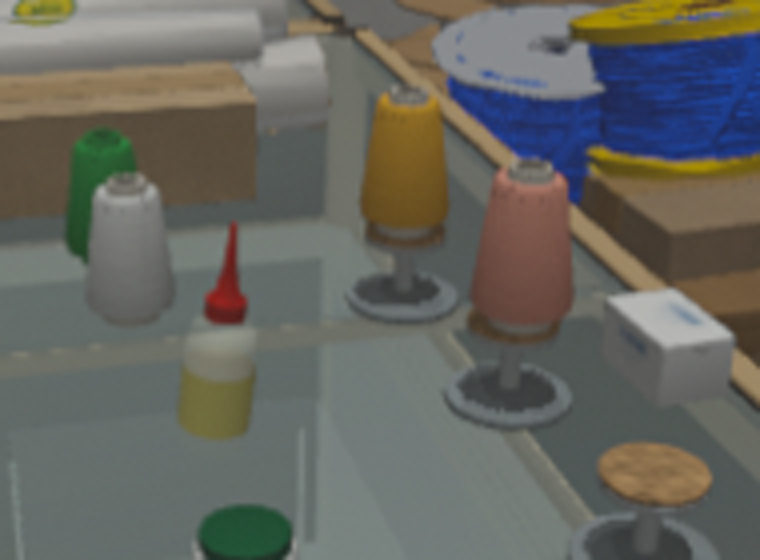

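Both views agree on the spare: the predicted top at side pixel (201.1,174.5) matches the observed (201.5,175). I put the spare at about (0.4315, 0.1846) and the pad at about (0.6555, −0.191). I'm moving above the spare at the present height, keeping the yaw as it is.

```bash
python3 -m creep '[[[-10,-6,0,0],[-22,-12,0,0],[-24,-13,0,0],[-24,-13,0,0],[-24,-13,0,0],[-24,-13,0,0],[-24,-13,0,0],[-24,-13,0,0]]]' 1 40
python3 -m creep '[[[-24,-14,0,0],[-24,-14,0,0],[-24,-14,0,0],[-24,-14,0,0],[-24,-14,0,0],[-15,-10,0,0],[-8,-5,0,0],[0,0,0,0]]]'
cat > d.py <<'E'
import sys
from h import *
s=ctrl.state(); M=R.from_euler('xyz',s['ee_rot'],degrees=True).as_matrix()
print(s['clock'],s['tool_pos'],s['ee_rot'],s['width'],s['contact_force'],s['joint_pos'].round(0))
t=np.array([float(a) for a in sys.argv[1:4]])
print('tool mm',(M.T@(t-s['tool_pos'])*1000).round(1))
E
python3 d.py .4315 .1846 .230
```

```text
clock: 0.9
tool_pos: [0.3365, 0.318, 0.4045]
ee_rot: [-180.0, 0.0, 155.9]
contact_force: [0.9, -0.3, -0.2]
width: 0.994
clock: 1.7
tool_pos: [0.432, 0.1825, 0.4044]
ee_rot: [-180.0, -0.0, 155.8]
contact_force: [0.4, 0.9, 0.4]
width: 1.001
1.7 [0.43202775 0.18254883 0.40443911] [-1.79972898e+02 -2.28045154e-02  1.55759598e+02] 1.0012760363853808 [0.43718647 0.89126135 0.38823962] [15. -6. -2. 93. -0. 39.]
tool mm [  1.3   1.7 174.4]
```

```bash
python3 -m creep '[[[1,2,10,0],[0,0,18,0],[0,0,18,0],[0,0,18,0],[0,0,14,0],[0,0,8,0],[0,0,0,0]]]'
python3 d.py .4315 .1846 .230
python3 - <<'E'
from h import *
f=ctrl.grab_frame('side');t=ctrl.grab_frame('top')
a=cv2.resize(f['img'][90:230,150:260],(440,560),interpolation=cv2.INTER_CUBIC)
b=cv2.resize(t['img'][195:285,165:230],(400,560),interpolation=cv2.INTER_CUBIC)
cv2.imwrite('pics/c3.png',cv2.resize(np.hstack([a,b]),(798,532))[...,::-1])
E
```

```text
clock: 2.4
tool_pos: [0.4308, 0.1862, 0.3171]
ee_rot: [-179.9, -0.1, 155.9]
contact_force: [-1.1, -0.1, 0.7]
width: 1.001
2.4 [0.43080352 0.18621368 0.31709856] [-1.79900741e+02 -1.34011864e-01  1.55943683e+02] 1.000749424967703 [-1.06234607 -0.09446218  0.73812379] [ 15.  -6. -12.  83.   0.  39.]
tool mm [-1.5 -1.  87.1]
```

View pics/c3.png

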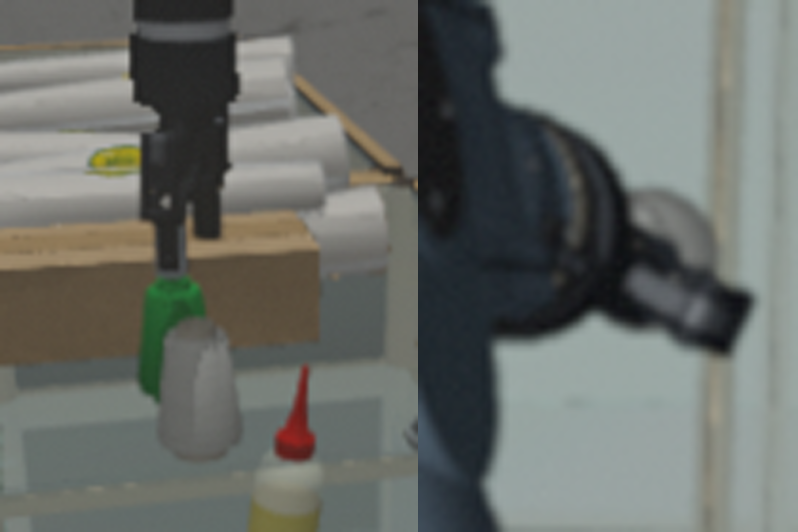

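The side crop shows the fingers straddling the cone: fingertips at crop (172,275) and (207,237), with the cone's axis at about 195. The top view of the cone is partly hidden by the wrist. I'm descending and gripping.

```bash
python3 -m creep '[[[-1,-1,10,0],[0,0,16,0],[0,0,16,0],[0,0,15,0],[0,0,15,0],[0,0,10,0],[0,0,5,0],[0,0,0,0]]]'
python3 d.py .4315 .1846 .230
python3 -m creep '[[[0,0,0,0],[0,0,0,0],[0,0,0,0],[0,0,0,0],[0,0,0,0],[0,0,0,0],[0,0,0,0],[0,0,0,0]]]' -1 40
python3 d.py .4315 .1846 .230
```

```text
clock: 3.3
tool_pos: [0.4319, 0.1845, 0.2312]
ee_rot: [-180.0, -0.0, 155.9]
contact_force: [0.2, 0.5, -0.7]
width: 0.996
3.3 [0.43194064 0.18446843 0.23116139] [-1.79963409e+02 -4.47496292e-02  1.55883387e+02] 0.9957521246392482 [ 0.18473162  0.49276539 -0.72262789] [ 15.  -3. -20.  73.  -0.  39.]
tool mm [ 0.5 -0.1  1.2]
clock: 4.1
tool_pos: [0.4328, 0.1849, 0.2333]
ee_rot: [179.9, 0.1, 155.9]
contact_force: [0.2, 1.1, 6.4]
width: 0.597
4.1 [0.43281873 0.1848905  0.23326379] [1.79874290e+02 1.27849274e-01 1.55899069e+02] 0.596957844922059 [0.16190543 1.12841425 6.39342765] [ 15.  -4. -20.  73.   0.  39.]
tool mm [ 1.1 -0.8  3.3]
```

Gripped at a width of 0.597, which is 51 mm and fits the cone's thickness at about 76 mm up. Next I lift by about 190 mm.

```bash
python3 -m creep '[[[0,0,-5,0],[0,0,-10,0],[0,0,-15,0],[0,0,-15,0],[0,0,-15,0],[0,0,-15,0],[0,0,-15,0],[0,0,-15,0]]]' -1 50
python3 -m creep '[[[0,0,-15,0],[0,0,-15,0],[0,0,-15,0],[0,0,-15,0],[0,0,-12,0],[0,0,-7,0],[0,0,-3,0],[0,0,0,0]]]'
python3 d.py .6555 -.191 .292
```

```text
clock: 4.9
tool_pos: [0.4318, 0.1845, 0.3373]
ee_rot: [-180.0, -0.0, 155.9]
contact_force: [-0.1, 0.9, -1.3]
width: 0.591
clock: 5.7
tool_pos: [0.4322, 0.1846, 0.4189]
ee_rot: [180.0, 0.0, 155.9]
contact_force: [0.4, -0.3, -1.4]
width: 0.594
5.7 [0.43216693 0.18460373 0.41885047] [1.79998032e+02 6.41784315e-03 1.55890297e+02] 0.5944038481358028 [ 0.37138805 -0.30712888 -1.35869596] [15. -5. -1. 95. -0. 39.]
tool mm [-357.3 -251.6  126.9]
```

```bash
python3 -m creep '[[[-4,-3,0,0],[-10,-7,0,0],[-16,-11,0,0],[-18,-13,0,0],[-18,-13,0,0],[-18,-13,0,0],[-18,-13,0,0],[-18,-13,0,0]]]'
python3 -m creep '[[[-18,-13,0,0],[-18,-13,0,0],[-18,-13,0,0],[-18,-13,0,0],[-18,-13,0,0],[-18,-13,0,0],[-18,-13,0,0],[-18,-13,0,0]]]'
python3 -m creep '[[[-18,-12,0,0],[-18,-12,0,0],[-18,-12,0,0],[-15,-10,0,0],[-12,-8,0,0],[-8,-5,0,0],[-4,-3,0,0],[0,0,0,0]]]'
python3 d.py .6555 -.191 .292
python3 - <<'E'
from h import *
f=ctrl.grab_frame('side');t=ctrl.grab_frame('top')
import pickle;pickle.dump((f,t),open('f1.pkl','wb'))
a=cv2.resize(f['img'][130:290,270:390],(420,560),interpolation=cv2.INTER_CUBIC)
b=cv2.resize(t['img'][110:210,310:378],(380,560),interpolation=cv2.INTER_CUBIC)
cv2.imwrite('pics/c4.png',np.hstack([a,b])[...,::-1])
E
```

```text
clock: 6.5
tool_pos: [0.5071, 0.0553, 0.4179]
ee_rot: [-180.0, -0.1, 155.8]
contact_force: [-0.7, 0.3, -2.0]
width: 0.592
clock: 7.3
tool_pos: [0.5958, -0.0987, 0.4177]
ee_rot: [-180.0, -0.1, 155.8]
contact_force: [0.5, 0.8, -2.3]
width: 0.588
clock: 8.1
tool_pos: [0.655, -0.1927, 0.4174]
ee_rot: [-180.0, -0.1, 155.8]
contact_force: [0.6, 0.5, -1.5]
width: 0.592
8.1 [ 0.65504004 -0.19266273  0.41744572] [-1.79977420e+02 -9.51589704e-02  1.55811146e+02] 0.5920120080689746 [ 0.61230357  0.50625311 -1.51534924] [-22.  29.  39. 100.  -0.   2.]
tool mm [1.000e-01 1.800e+00 1.254e+02]
```

View pics/c4.png

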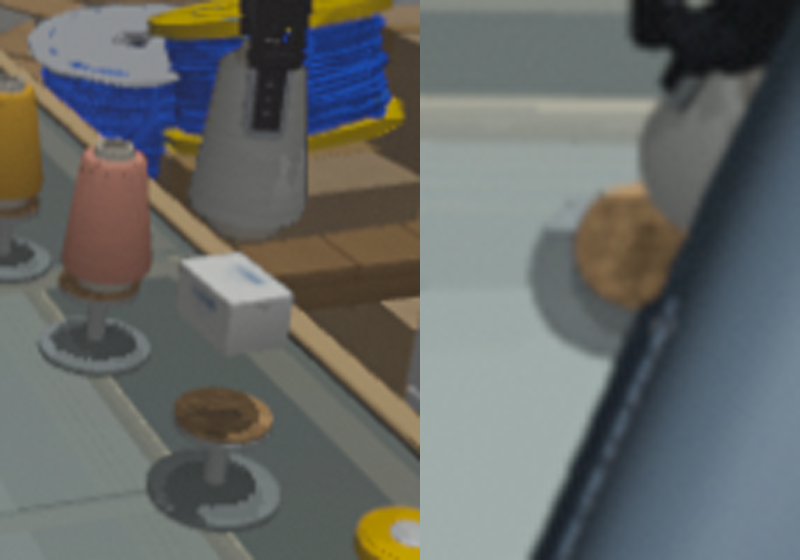

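The side crop shows the held cone hanging roughly parallel to its neighbours, above the pad at crop (222,416). The pink cone is undisturbed. I'll check the held cone's pixel outline against prediction.

```bash
python3 - <<'E'
from h import *
import pickle
S,T=pickle.load(open('f1.pkl','rb'))
x,y,zb=.655,-.1922,.4174-.2325
th=np.linspace(0,6.283,90)
def limb(z,r): q=proj(S,np.c_[x+r*np.cos(th),y+r*np.sin(th),np.full(90,z)]);return q[:,0].min(),q[:,0].max(),q[:,1].mean()
for h,d in((0.03,.0628),(.05,.0576),(.06,.055)):
    a,b,v=limb(zb+h,d/2); v=int(round(v)); row=cv2.cvtColor(S['img'],cv2.COLOR_RGB2HSV)[v,318:366]
    print(h,'pred',a.round(1),b.round(1),'row',v); print([(318+i,*map(int,p[1:])) for i,p in enumerate(row)])
print('foot bottom row pred',proj(S,[[x,y,zb],[x-.0,y-.02,zb]]))
print([(v,S['img'][v,339].tolist()) for v in range(186,204)])
# pad edges
hsv=cv2.cvtColor(S['img'],cv2.COLOR_RGB2HSV)[235:262,310:355]
E
```

```text
0.03 pred 325.5 358.1 row 179
[(318, 83, 68), (319, 98, 70), (320, 101, 71), (321, 96, 69), (322, 103, 69), (323, 99, 72), (324, 76, 74), (325, 13, 77), (326, 6, 82), (327, 6, 85), (328, 6, 87), (329, 6, 89), (330, 8, 92), (331, 6, 92), (332, 8, 94), (333, 5, 94), (334, 5, 95), (335, 5, 96), (336, 8, 97), (337, 8, 97), (338, 8, 99), (339, 5, 98), (340, 8, 99), (341, 5, 99), (342, 5, 99), (343, 5, 100), (344, 5, 100), (345, 8, 101), (346, 5, 100), (347, 5, 100), (348, 5, 100), (349, 8, 99), (350, 7, 108), (351, 5, 108), (352, 8, 99), (353, 8, 96), (354, 8, 95), (355, 8, 101), (356, 5, 97), (357, 18, 83), (358, 81, 129), (359, 82, 131), (360, 80, 130), (361, 78, 130), (362, 79, 129), (363, 80, 130), (364, 80, 130), (365, 81, 129)]
0.05 pred 327.8 358.1 row 170
[(318, 90, 74), (319, 136, 77), (320, 188, 95), (321, 199, 100), (322, 198, 108), (323, 212, 114), (324, 212, 124), (325, 221, 127), (326, 199, 133), (327, 131, 117), (328, 18, 85), (329, 6, 85), (330, 6, 87), (331, 6, 89), (332, 6, 92), (333, 8, 93), (334, 5, 94), (335, 8, 97), (336, 8, 97), (337, 8, 100), (338, 10, 100), (339, 
[... 937 characters left out ...]
1, 6, 89), (352, 5, 96), (353, 8, 97), (354, 5, 96), (355, 5, 95), (356, 11, 93), (357, 17, 74), (358, 180, 112), (359, 187, 112), (360, 190, 110), (361, 195, 115), (362, 197, 123), (363, 198, 129), (364, 197, 132), (365, 191, 128)]
foot bottom row pred [[340.00609172 193.45024953]
 [344.87394252 197.47700082]]
[(186, [99, 98, 96]), (187, [99, 99, 96]), (188, [99, 98, 97]), (189, [98, 99, 96]), (190, [97, 98, 95]), (191, [98, 99, 96]), (192, [100, 99, 97]), (193, [99, 99, 97]), (194, [98, 98, 95]), (195, [96, 94, 89]), (196, [94, 91, 84]), (197, [93, 90, 83]), (198, [88, 81, 71]), (199, [86, 75, 61]), (200, [105, 84, 61]), (201, [113, 90, 65]), (202, [128, 119, 110]), (203, [171, 172, 169])]
```

Predicted and seen outlines agree to about 0.5 px, so the cone is upright and where expected. I'm descending, with the last few millimetres slow.

```bash
python3 -m creep '[[[0,1,6,0],[0,0,14,0],[0,0,16,0],[0,0,16,0],[0,0,16,0],[0,0,16,0],[0,0,14,0],[0,0,10,0]]]'
python3 -m creep '[[[0,0,5,0],[0,0,3,0],[0,0,1,0],[0,0,0,0],[0,0,0,0]]]'
python3 -m creep '[[[0,0,1,0],[0,0,1,0],[0,0,1,0],[0,0,0,0]]]'
python3 d.py .6555 -.191 .2925
```

```text
clock: 9.0
tool_pos: [0.655, -0.1897, 0.3091]
ee_rot: [-180.0, -0.1, 155.9]
contact_force: [-0.1, -0.6, -1.4]
width: 0.593
clock: 9.5
tool_pos: [0.6557, -0.1905, 0.3026]
ee_rot: [180.0, 0.1, 155.9]
contact_force: [0.3, 0.3, -1.7]
width: 0.588
clock: 9.9
tool_pos: [0.6554, -0.1903, 0.2984]
ee_rot: [-180.0, -0.0, 155.9]
contact_force: [0.2, 0.3, -1.5]
width: 0.589
9.9 [ 0.65536134 -0.19033104  0.29841238] [-1.79998181e+02 -2.79599965e-02  1.55889702e+02] 0.5889906218912001 [ 0.15454905  0.25353626 -1.46445559] [-22.  27.  22.  86.  -0.   2.]
tool mm [-0.4 -0.6  5.9]
```

```bash
python3 -m creep '[[[0,0,1,0],[0,0,1,0],[0,0,1,0],[0,0,0,0],[0,0,0,0]]]'
python3 -m creep '[[[0,0,1,0],[0,0,1,0],[0,0,0,0],[0,0,0,0]]]'
python3 -m creep '[[[0,0,1,0],[0,0,0,0],[0,0,0,0]]]'
```

```text
clock: 10.4
tool_pos: [0.6554, -0.1903, 0.2956]
ee_rot: [-180.0, -0.0, 155.9]
contact_force: [0.6, 1.1, -1.7]
width: 0.591
clock: 10.8
tool_pos: [0.6554, -0.1904, 0.2937]
ee_rot: [-180.0, -0.0, 155.9]
contact_force: [1.0, 0.1, -1.1]
width: 0.59
clock: 11.1
tool_pos: [0.6556, -0.1904, 0.2935]
ee_rot: [180.0, 0.1, 155.9]
contact_force: [0.2, -0.8, 2.7]
width: 0.589
```

The force went from −1.5 to +2.7 N at z 0.2935, so the cone is seated at the expected height. I'm releasing gently.

```bash
python3 -m creep '[[[0,0,0,0],[0,0,0,0],[0,0,0,0],[0,0,0,0]]]' 0.35 20
python3 -m creep '[[[0,0,0,0],[0,0,0,0],[0,0,0,0],[0,0,0,0],[0,0,0,0],[0,0,0,0]]]' 1
python3 - <<'E'
from h import *
f=ctrl.grab_frame('side')
cv2.imwrite('pics/c5.png',cv2.resize(f['img'][110:290,230:400],(680,596),interpolation=cv2.INTER_CUBIC)[:,:,::-1])
E
```

```text
clock: 11.5
tool_pos: [0.6554, -0.1904, 0.2925]
ee_rot: [-180.0, -0.0, 155.9]
contact_force: [-0.1, 0.2, 1.1]
width: 0.672
clock: 12.1
tool_pos: [0.6554, -0.1903, 0.2927]
ee_rot: [180.0, 0.0, 155.9]
contact_force: [0.5, 0.1, -0.0]
width: 1.003
```

View pics/c5.png

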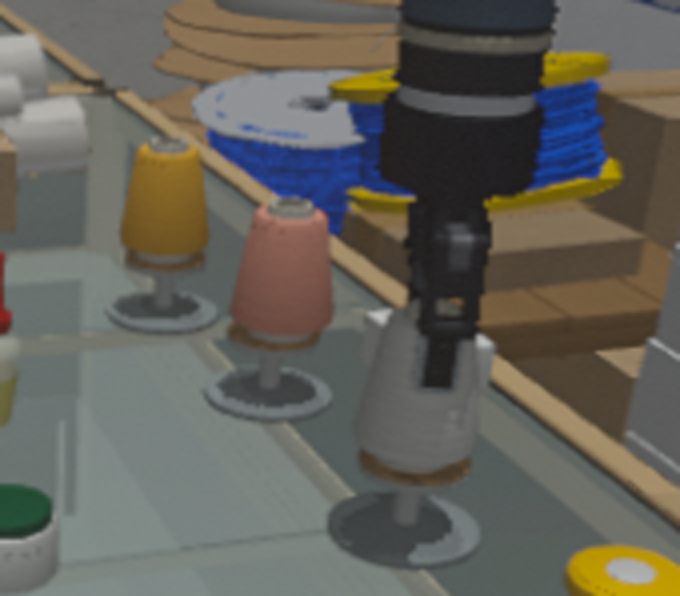

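The white cone stands on the cork pad (crop (415,465)), centred and upright, with the fingers open and both neighbours in place. I'm retreating straight up, then checking.

```bash
python3 -m creep '[[[0,0,-4,0],[0,0,-8,0],[0,0,-12,0],[0,0,-16,0],[0,0,-18,0],[0,0,-18,0],[0,0,-18,0],[0,0,-18,0]]]'
python3 -m creep '[[[15,10,-10,0],[25,18,0,0],[25,18,0,0],[25,18,0,0],[25,18,0,0],[25,18,0,0],[15,10,0,0],[0,0,0,0]]]'
python3 -m creep '[[[25,15,0,0],[25,15,0,0],[20,10,0,0],[10,5,0,0],[0,0,0,0],[0,0,0,0]]]'
python3 - <<'E'
from h import *
f=ctrl.grab_frame('side');t=ctrl.grab_frame('top')
a=cv2.resize(f['img'][130:270,250:370],(440,514),interpolation=cv2.INTER_CUBIC)
b=cv2.resize(t['img'][120:185,190:370],(800,289)) 
b=cv2.resize(t['img'][110:190,325:380],(353,514),interpolation=cv2.INTER_CUBIC)
cv2.imwrite('pics/c6.png',np.hstack([a,b])[...,::-1])
import pickle
G=pickle.load(open('f0.pkl','rb'))
for n,bx in(('orange',(255,145,290,200)),('pink',(283,165,318,226))):
    x0,y0,x1,y1=bx
    print(n,'side diff',np.abs(f['img'][y0:y1,x0:x1].astype(int)-G['side']['img'][y0:y1,x0:x1]).mean())
E
```

```text
clock: 12.95
tool_pos: [0.6553, -0.1903, 0.4072]
ee_rot: [180.0, 0.1, 155.9]
contact_force: [-0.8, 0.1, -1.6]
width: 0.998
clock: 13.75
tool_pos: [0.5578, -0.0247, 0.4171]
ee_rot: [179.9, 0.1, 156.1]
contact_force: [-0.8, -0.5, 0.3]
width: 1.004
clock: 14.35
tool_pos: [0.5049, 0.0465, 0.4151]
ee_rot: [-180.0, 0.1, 155.9]
contact_force: [0.3, -0.0, -0.2]
width: 1.002
orange side diff 1.4192207792207792
pink side diff 1.5770491803278688
```

View pics/c6.png

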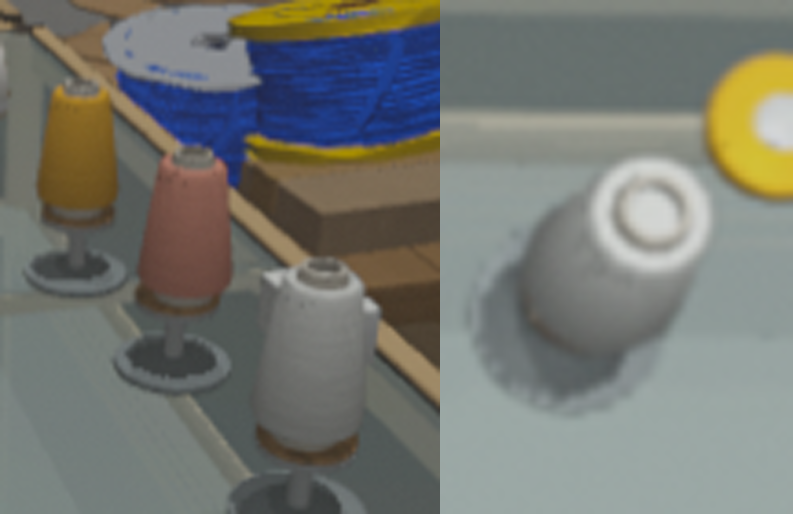

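The spare cone stands upright on the pad. In the top view its core is at about pixel (357.8,142.6). One last numeric check, then I hand in.

```bash
python3 - <<'E'
from h import *
import pickle
T=pickle.load(open('f0.pkl','rb'))['top']
P=onplane(T,357.8,142.6,.165); print(P, np.hypot(P[0]-.6555,P[1]+.191))
if np.hypot(P[0]-.6555,P[1]+.191)<.01: print(ctrl.close_job())
E
```

```text
[ 0.65381705 -0.18827185  0.165     ] 0.003205479842512999
the job is handed in; nothing more can be done
None
```

The spare white cone now stands upright on the empty stand's pad, released, and I handed the job in at about 14.5 s.

- **Grip and placing:** I gripped the cone about 77 mm up; the opening read 51 mm, as it should there. I lowered it onto the pad until light contact (about 3 N), opened the fingers and backed the arm away.
- **Position:** in the last top view the cone's top is about 3 mm from the pad centre I had measured. The two views had put that centre within about 4.5 mm of each other. The cone looked upright in both last pictures.
- **Other cones:** the orange and pink cones are unchanged in the side view (mean pixel difference about 1.5). I did not compare them in the last top view.

No check failed. I viewed 7 pictures.

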